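# Select the screwdriver programme for the buckle

## Robot

A 7-joint arm with a two-finger parallel gripper is mounted at the origin on the work surface. World frame = base frame: x ahead of the robot, y to its left, z up, the work surface at z = 0. Lengths are in m, angles in rad, forces in N, time in s.
With the tool pointing down it reaches from about 0.4 to 0.875 m from the base axis. Payload 4.4 kg.
Tool frame: the origin (TCP) lies between the finger pads; the fingertips stand 25 mm ahead of it and the grasp point (between the pads) lies 6 mm ahead of it (r.tip_reach is the z of the fingertips in the tool frame, in m); z points along the fingers, y is the direction in which the jaws open and shut (so a half turn about z gives the same grasp; the last joint's range is limited). The gripper opens to 85 mm and grips with 20 to 120 N. Pads are 22 mm wide; open, the fingers measure 114 mm over their backs; the gripper's body (76 mm by 85 mm) begins 54 mm behind the grasp point. The pads swing forward as they close: fully open they stand 13 mm farther back than shut.
Start: joints at [-1.32, 0.628, 0.038, 1.517, -0.027, 0.996, -0.02], TCP at [0.202, 0.618, 0.256] pointing down, gripper open.
Joint ranges: [-3.06, 3.06], [-0.37, 2.12], [-1.25, 1.32], [0.18, 2.47], [-1.1, 4.24], [0.23, 1.98], [-2.94, 2.94]. Speed limits (rad/s): [2.57, 2.57, 3.14, 3.14, 3.14, 3.14, 3.14].

## Interface

Orientations are given as a unit quaternion [w, x, y, z].
In Python, from workcell import telemetry, eyes, close_job, r gives the robot as it stands.
- The arm moves only by the tool drive_tool, never from a script. Its argument "steps" is a list of rows, each an object of numbers: "dx", "dy", "dz": the shift along the tool's x, y, z in m; "spin": the turn about the tool's z in rad; "gripper": the opening, from 0 (shut) to 1 (fully open). In form: [{"dx": .., "dy": .., "dz": .., "spin": .., "gripper": ..}, ...]. A call has 1 to 5 rows; each row is the pose to reach, as a shift and turn from the pose commanded when the call began, along the tool's axes at that moment; what a row does not reach only later rows make up. A row lasts 1/10 s, in which the tool goes at most 50 mm and 8.59 degrees, less where a joint would pass 70% of its speed; a pose out of reach is approached as far as the arm can. A call with a gripper value outside its range is refused whole. The fingers move at their own pace and stop on an object; "newtons" is the grip in N (left out, the last holds). Time passes only in rows, so rows that repeat a pose let the fingers close. It gives the time, the measured TCP pose, the force and the opening at its end, in the units of the state.
- telemetry.get_state(): the state, without advancing time (a new reading comes with each control period).
- eyes.snapshot(name): name is "side" or "top" or "wrist"; returns a dict with "frame" (420x560x3 uint8, red, green, blue), "fx", "fy", "cx", "cy" (pixels), "extrinsics" (4x4, takes a point from camera to world coordinates). Camera axes: x right, y up, looking along -z (the intrinsics and any distortion apply to the point x, -y, -z); pixel columns grow to the right and rows downward; lengths in m; the calibration is good to about 2 mm. The wrist camera is an equidistant fisheye: a pixel r from the principal point sees the ray r / f radians off the axis. A picture is of the moment at which its call begins. There is no depth.
- close_job(): hands the job in, once; it reports no verdict.
The state is a dict: "time": time; "joint_pos": joint angles; "qd": joint speeds; "tau": joint torques, N m; "position": TCP position; "orientation": TCP orientation; "wrist_force": force on the tool from outside, world axes, zero at the start; "ft_torque": the same for the moment, N m; "opening": finger opening in m.
Only numpy, scipy, OpenCV 4.12 (cv2) and the standard library are available. Lean on these libraries where they do the work, as an engineer would, in place of code of your own. Each camera call takes 0.05 s, during which the arm holds its last target. There are 200 camera calls.

## Task

Push the upright tab of the selector dial round, with a fingertip against its side, until its pointer points at the steel buckle sample, the rectangular frame with a cross-bar, and leave it there. Then press the enter button at the corner of the selector fully down and let it come up again. Do not pinch the tab or press the button before the dial is set, and leave the loose things on the selector and the bench where they are.

Things in the scene. Friction and masses are not known exactly. Their poses are not given: they have to be found in the camera images.
- unit: the selector: a grey box fixed to the bench, 300 mm (x) by 320 mm (y), its flat deck 45 mm above the bench. Origin: centre of its underside, on the dial's axis; x points away from the robot's side, z up. It stands at varying places and yaws (within 0.25 rad)
- axis (a point): the dial's axis at the top face of the dial, 61 mm above the bench. The dial is an aluminium disc of radius 75 mm; in its middle a hub of radius 20 mm stands 7 mm higher
- dial (a joint): angle of the dial (rad), growing anticlockwise seen from above; at 0 the tab and pointer point along the unit's -x (towards the robot); it starts within 1.05 rad of 0. It turns either way, more than half a turn, with no detents, takes about 4 N at the tab, and stays where it is left
- tab (a point): centre of the dial's tab, 58 mm from the axis: an upright steel plate, 30 mm along the radius, 10 mm thick, rising from the dial's top face to 99 mm above the bench. This point lies 80 mm above the bench. A black line and a small pointed nose on the disc's rim run outward from it
- aim (a point): the point 112 mm from the axis that the pointer points at, straight outward from the tab; it turns with the dial and is to lie over the buckle's centre
- tag_buckle: the target: flat steel buckle (32 x 36 mm rectangular frame with a cross-bar, two windows) fixed on a round black tag 48 mm across on the deck, top 54 mm above the bench. Origin: centre of the tag's underside, 112 mm from the dial's axis. Four such tags stand at 25 and 75 degrees either side of the unit's +x; which is where varies; all lie lower than the dial's top face
- tag_nut: not the target: a like tag, at another of the four places, with a hexagon nut, 34 mm across corners, of the same bare steel. Origin: centre of the tag's underside
- tag_washer: not the target: a like tag, at another of the four places, with a round flat washer, 38 mm across, of the same bare steel. Origin: centre of the tag's underside
- tag_bolt: not the target: a like tag, at another of the four places, with a bolt lying on its side, 37 mm long, of the same bare steel. Origin: centre of the tag's underside
- enter (a joint): travel of the round enter button (m): 0 up, 0.006 fully down. It takes about 4 N and springs back
- enter_top (a point): centre of the top of the enter button, 28 mm across, on the deck's corner towards the robot, right; its top is 67 mm above the bench; pressed straight down
- spacer: loose brass spacer, 26 mm across, 17 mm tall, standing on the selector's deck at the corner towards the robot, left. Leave it alone. Origin: centre of its underside
- link: loose flat steel chain link, about 50 x 22 mm, 10 mm high, lying on the selector's deck along its edge towards the robot. Leave it alone. Origin: its centre, underside
- housing: black plastic housing, 130 x 90 x 38 mm high, on the bench to the left. Leave it alone. Origin: centre of its underside
- wrench: wrench lying on the bench to the right. Leave it alone. Origin: on its underside
- locker: small bottle, 40 mm across, 85 mm tall, on the bench to the right. Leave it alone. Origin: centre of its underside

How it is judged:
On the way, in this order (a step that is already met when the one before it is completed fails the run):
1. the dial points at the buckle and is at rest (horizontal distance between aim and tag_buckle below 0.014 m and velocity of joint dial between -0.05 and 0.05 rad/s), for 0.2 s.
2. the enter button is pressed down with the dial on the buckle (horizontal distance between aim and tag_buckle below 0.014 m and value of joint enter above 0.004 m), for 0.05 s.
At the end, for the whole second after the job is handed in: the dial rests with its pointer on the buckle (the aim point within 14 mm of the buckle's centre, about 7 degrees), the enter button has been pressed at least 4 mm down with the dial so set, and is up again (all of step 1 and value of joint enter below 0.002 m); the robot touches nothing.
It fails at once if the enter button is pressed while the dial is not on the buckle (value of joint enter above 0.004 m and not (horizontal distance between aim and tag_buckle below 0.014 m)).
It fails at once if the tab is pinched between the fingers instead of pushed from its side (horizontal distance between the grasp point and tab below 0.006 m and contact force between the fingers and unit above 1 N).
It fails at once if a loose bystander is lifted, carried or shoved more than 20 mm (distance of any of spacer, link, housing, wrench, locker from where it was at the start of the episode above 0.02 m).
It also fails if it takes over 51 s, if anything falls off the work surface, if the arm or the gripper's body presses on something with over 40 N, if the wrist force passes 120 N, or if a joint passes its speed limit or range.

## Working session

There is one attempt and no reset: what is moved stays moved. The work goes in short steps, Python scripts to look and compute and a tool call to move; the robot and the scene stay as the last step left them, time stands still between calls to the robot, and variables do not carry over. Pictures are saved under pics/ and viewed, about 8 in all and at most 12, crops included, and the job is handed in when it is done.

Besides the shell and the picture viewer there is one more tool, called after ">>>" by a JSON object that holds its "api" and its "payload", one argument or row to a line. drive_tool: Moves the arm, as the interface text tells. Its arguments: {"type":"object","properties":{"steps":{"type":"array","items":{"type":"object","properties":{"dx":{"type":"number"},"dy":{"type":"number"},"dz":{"type":"number"},"spin":{"type":"number"},"gripper":{"type":"number"}}}},"newtons":{"type":"number"}},"required":["steps"]}

```bash
mkdir -p pics; cat > h.py <<'E'
import numpy as np,cv2
from workcell import telemetry,eyes,r
def snap(n,f):
    s=eyes.snapshot(n);cv2.imwrite(f'pics/{f}.png',cv2.cvtColor(s['frame'],cv2.COLOR_RGB2BGR))
    np.savez(f'pics/{f}.npz',**s);return s
def ray(s,u,v):
    d=np.array([(u-s['cx'])/s['fx'],-(v-s['cy'])/s['fy'],-1.]);E=s['extrinsics'];return E[:3,3],E[:3,:3]@d
def hit(s,u,v,z):
    o,d=ray(s,u,v);return o+d*(z-o[2])/d[2]
def proj(s,p):
    E=s['extrinsics'];q=E[:3,:3].T@(np.asarray(p)-E[:3,3]);return s['cx']-s['fx']*q[0]/q[2],s['cy']+s['fy']*q[1]/q[2]
E
python3 - <<'E'
from h import *
for n in('top','side'):
    s=snap(n,n+'0');print(n,s['fx'],s['cx'],s['cy'],s['extrinsics'].round(3).tolist(), [k for k in s])
st=telemetry.get_state();print(st,r.tip_reach)
a=cv2.imread('pics/top0.png');cv2.imwrite('pics/t0.png',cv2.resize(a,(800,600)))
E
```

```text
top 394.883955841844 278.4694699102497 206.817122816825 [[-0.026, 0.999, -0.03, 0.518], [-0.999, -0.025, 0.025, 0.009], [0.025, 0.03, 0.999, 1.086], [0.0, 0.0, 0.0, 1.0]] ['frame', 'fx', 'fy', 'cx', 'cy', 'extrinsics']
side 404.16702199809816 285.1815121887991 207.28354926912013 [[-0.828, 0.33, -0.453, -0.037], [-0.56, -0.497, 0.663, 0.842], [-0.006, 0.802, 0.597, 0.859], [0.0, 0.0, 0.0, 1.0]] ['frame', 'fx', 'fy', 'cx', 'cy', 'extrinsics']
{'time': 0.1, 'joint_pos': array([-1.31980294,  0.62923819,  0.03843371,  1.51827032, -0.02700946,
        0.99629817, -0.01995276]), 'qd': array([-0.0010462 , -0.00177854,  0.00102486, -0.00303415,  0.00059286,
        0.00059536, -0.00029856]), 'tau': array([ 2.47608776e-03, -5.64539051e+01,  1.23028535e+00, -1.93975085e+01,
        1.12722165e-02,  5.40703477e-03, -2.98176566e-06]), 'position': array([0.20228967, 0.61717645, 0.25549007]), 'orientation': array([-1.32893616e-04,  1.57709949e-01,  9.87485115e-01, -8.37851129e-04]), 'wrist_force': array([ 0.22254406,  0.46079766, -0.49445518]), 'ft_torque': array([0.01235435, 0.02658549, 0.00418413]), 'opening': 0.08554154651674925} 0.025
```

View pics/t0.png

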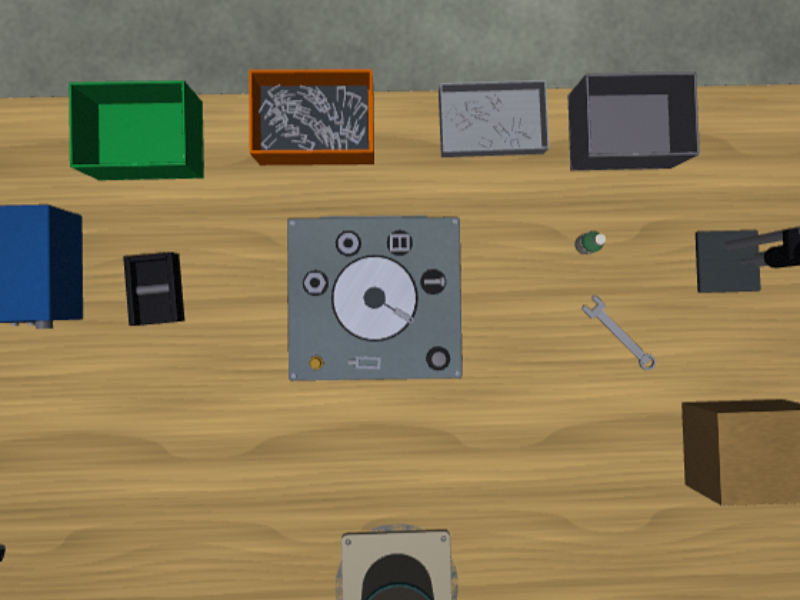

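View pics/side0.png

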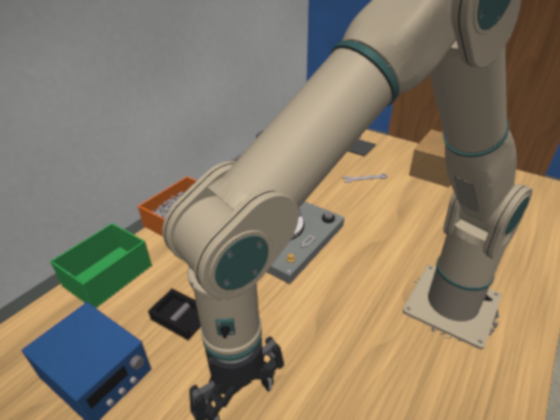

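The top view shows the buckle at about (400,242), the dial hub at (374,298), the tab at about (400,312) and the enter button at (438,358), all in 800-wide pixels. The washer, nut and bolt take up the other three tag places. The side view is mostly hidden by the arm.

```bash
python3 - <<'E'
from h import *
s=np.load('pics/top0.npz')
P=lambda u,v,z:hit(s,u*.7,v*.7,z)
c=P(374,298,.064);
cs=[P(*q,.045) for q in((291,220),(459,219),(461,377),(292,378))]
print('disc c',P(374.5,298,.061),'hub',P(374,298,.068),'corners',np.round(cs,3).tolist(),np.mean(cs,0))
b=P(400,242,.054);e=P(438,358,.067);print('buckle',b,'bolt',P(433,282,.054),'wash',P(348,243,.052),'nut',P(315,283,.052),'enter',e,'link',P(365,363,.055),'spacer',P(316,362,.06))
ax=P(374.5,298,.061)
print('tab tip',P(411,321,.061),'tabtop',P(402,313,.099))
for n,p in(('b',b),('e',e),('tip',P(411,321,.061)),('tt',P(402,313,.099))):
    d=(p-ax)[:2];print(n,np.hypot(*d),np.degrees(np.arctan2(d[1],d[0])))
a=cv2.imread('pics/top0.png')[145:275,195:330];cv2.imwrite('pics/c0.png',cv2.resize(a,None,fx=4.4,fy=4.4,interpolation=cv2.INTER_CUBIC))
E
```

```text
disc c [0.54521354 0.02526917 0.061     ] hub [0.54505323 0.02605785 0.068     ] corners [[0.694, 0.176, 0.045], [0.689, -0.135, 0.045], [0.396, -0.13, 0.045], [0.403, 0.18, 0.045]] [0.54525294 0.02266204 0.045     ]
buckle [ 0.64705933 -0.02396072  0.054     ] bolt [ 0.57203095 -0.08260488  0.054     ] wash [0.64766536 0.07150634 0.052     ] nut [0.57565975 0.13346714 0.052     ] enter [ 0.43382342 -0.08664973  0.067     ] link [0.42749389 0.04558038 0.055     ] spacer [0.43223837 0.13379918 0.06      ]
tab tip [ 0.50172629 -0.03995631  0.061     ] tabtop [ 0.51674306 -0.02276572  0.099     ]
b 0.11312005799351874 -25.798046146210545
e 0.15790376345441834 -134.86432691371252
tip 0.07839327270980177 -123.69225577003598
tt 0.055838329076038536 -120.65539514838352
```

View pics/c0.png

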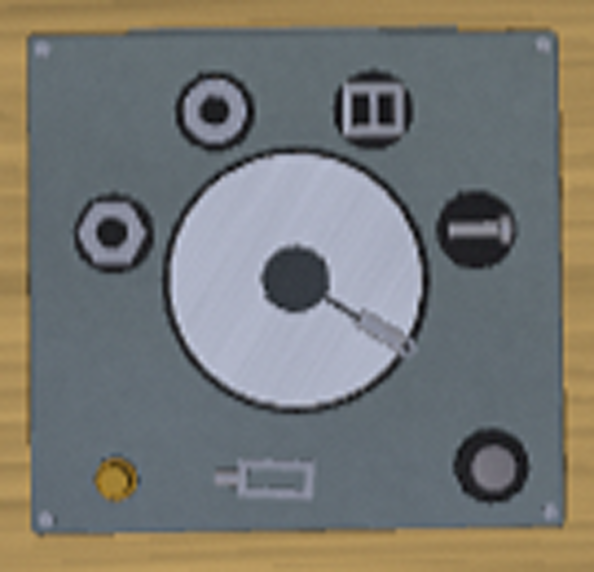

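>>> {"api": "drive_tool", "payload": {
  "steps": [
    {"dx": -0.03, "dy": -0.033, "gripper": 0},
    {"dx": -0.06, "dy": -0.067, "gripper": 0},
    {"dx": -0.09, "dy": -0.1, "gripper": 0},
    {"dx": -0.12, "dy": -0.134, "gripper": 0},
    {"dx": -0.15, "dy": -0.167, "gripper": 0}
  ],
  "newtons": 40
}}

```text
schema error: expected keys dx, dy, dz, spin, gripper
```

>>> {"api": "drive_tool", "payload": {
  "steps": [
    {"dx": -0.03, "dy": -0.033, "gripper": 0},
    {"dx": -0.06, "dy": -0.067, "gripper": 0},
    {"dx": -0.09, "dy": -0.1, "gripper": 0},
    {"dx": -0.12, "dy": -0.134, "gripper": 0},
    {"dx": -0.15, "dy": -0.167, "gripper": 0}
  ]
}}

```text
schema error: expected keys dx, dy, dz, spin, gripper
```

>>> {"api": "drive_tool", "payload": {
  "steps": [
    {"dx": -0.03, "dy": -0.033, "gripper": 0},
    {"dx": -0.06, "dy": -0.067, "gripper": 0},
    {"dx": -0.09, "dy": -0.1, "gripper": 0},
    {"dx": -0.12, "dy": -0.134, "gripper": 0},
    {"dx": -0.15, "dy": -0.167, "gripper": 0}
  ]
}}

```text
schema error: expected keys dx, dy, dz, spin, gripper
```

>>> {"api": "drive_tool", "payload": {
  "steps": [
    {"spin": 0.15, "gripper": 0},
    {"spin": 0.3, "gripper": 0},
    {"spin": 0.45, "gripper": 0},
    {"spin": 0.6, "gripper": 0},
    {"spin": 0.75, "gripper": 0}
  ]
}}

```text
schema error: expected keys dx, dy, dz, spin, gripper
```

>>> {"api": "drive_tool", "payload": {
  "steps": [
    {"spin": 0.15, "gripper": 0},
    {"spin": 0.3, "gripper": 0},
    {"spin": 0.45, "gripper": 0},
    {"spin": 0.6, "gripper": 0},
    {"spin": 0.75, "gripper": 0}
  ]
}}

```text
schema error: expected keys dx, dy, dz, spin, gripper
```

>>> {"api": "drive_tool", "payload": {
  "steps": [
    {"spin": 0.15, "gripper": 0},
    {"spin": 0.3, "gripper": 0},
    {"spin": 0.31, "gripper": 0},
    {"spin": 0.31, "gripper": 0}
  ]
}}

```text
schema error: expected keys dx, dy, dz, spin, gripper
```

All keys are required in every row.

>>> {"api": "drive_tool", "payload": {
  "steps": [
    {"dx": -0.03, "dy": -0.033, "dz": 0, "spin": 0, "gripper": 0},
    {"dx": -0.06, "dy": -0.067, "dz": 0, "spin": 0, "gripper": 0},
    {"dx": -0.09, "dy": -0.1, "dz": 0, "spin": 0, "gripper": 0},
    {"dx": -0.12, "dy": -0.134, "dz": 0, "spin": 0, "gripper": 0},
    {"dx": -0.15, "dy": -0.167, "dz": 0, "spin": 0, "gripper": 0}
  ],
  "newtons": 40
}}

```text
time: 0.6
position: [0.2933, 0.4102, 0.2561]
orientation: [-0.0, 0.158, 0.987, -0.0]
wrist_force: [1.1, 0.4, 0.3]
opening: 0.0119
```

>>> {"api": "drive_tool", "payload": {
  "steps": [
    {"dx": -0.03, "dy": -0.033, "dz": 0, "spin": 0, "gripper": 0},
    {"dx": -0.06, "dy": -0.067, "dz": 0, "spin": 0, "gripper": 0},
    {"dx": -0.09, "dy": -0.1, "dz": 0, "spin": 0, "gripper": 0},
    {"dx": -0.12, "dy": -0.134, "dz": 0, "spin": 0, "gripper": 0},
    {"dx": -0.15, "dy": -0.167, "dz": 0, "spin": 0, "gripper": 0}
  ]
}}

```text
time: 1.1
position: [0.3837, 0.205, 0.2562]
orientation: [-0.0, 0.158, 0.987, -0.0]
wrist_force: [1.6, 1.0, 0.5]
opening: -0.0003
```

>>> {"api": "drive_tool", "payload": {
  "steps": [
    {"dx": -0.03, "dy": -0.033, "dz": 0, "spin": 0, "gripper": 0},
    {"dx": -0.06, "dy": -0.067, "dz": 0, "spin": 0, "gripper": 0},
    {"dx": -0.09, "dy": -0.1, "dz": 0, "spin": 0, "gripper": 0},
    {"dx": -0.12, "dy": -0.134, "dz": 0, "spin": 0, "gripper": 0},
    {"dx": -0.15, "dy": -0.167, "dz": 0, "spin": 0, "gripper": 0}
  ]
}}

```text
time: 1.6
position: [0.4742, -0.0004, 0.2562]
orientation: [-0.0, 0.158, 0.987, 0.0]
wrist_force: [1.0, 0.0, -0.5]
opening: -0.0001
```

>>> {"api": "drive_tool", "payload": {
  "steps": [
    {"dx": 0, "dy": 0, "dz": 0, "spin": 0.15, "gripper": 0},
    {"dx": 0, "dy": 0, "dz": 0, "spin": 0.3, "gripper": 0},
    {"dx": 0, "dy": 0, "dz": 0, "spin": 0.45, "gripper": 0},
    {"dx": 0, "dy": 0, "dz": 0, "spin": 0.6, "gripper": 0},
    {"dx": 0, "dy": 0, "dz": 0, "spin": 0.75, "gripper": 0}
  ]
}}

```text
time: 2.1
position: [0.4737, 0.0013, 0.2561]
orientation: [-0.0, 0.511, 0.859, -0.0]
wrist_force: [-0.2, 0.7, -0.2]
opening: 0.0001
```

>>> {"api": "drive_tool", "payload": {
  "steps": [
    {"dx": 0, "dy": 0, "dz": 0, "spin": 0.15, "gripper": 0},
    {"dx": 0, "dy": 0, "dz": 0, "spin": 0.3, "gripper": 0},
    {"dx": 0, "dy": 0, "dz": 0, "spin": 0.45, "gripper": 0},
    {"dx": 0, "dy": 0, "dz": 0, "spin": 0.6, "gripper": 0},
    {"dx": 0, "dy": 0, "dz": 0, "spin": 0.75, "gripper": 0}
  ]
}}

```text
time: 2.6
position: [0.4737, 0.0015, 0.2561]
orientation: [-0.0, 0.79, 0.613, -0.0]
wrist_force: [0.1, 0.6, -1.1]
opening: 0.0002
```

>>> {"api": "drive_tool", "payload": {
  "steps": [
    {"dx": 0, "dy": 0, "dz": 0, "spin": 0.15, "gripper": 0},
    {"dx": 0, "dy": 0, "dz": 0, "spin": 0.3, "gripper": 0},
    {"dx": 0, "dy": 0, "dz": 0, "spin": 0.31, "gripper": 0},
    {"dx": 0, "dy": 0, "dz": 0, "spin": 0.31, "gripper": 0}
  ]
}}

```text
time: 3.0
position: [0.4738, 0.0016, 0.2561]
orientation: [-0.0, 0.873, 0.487, -0.0]
wrist_force: [-0.7, 0.1, -1.3]
opening: 0.0
```

>>> {"api": "drive_tool", "payload": {
  "steps": [
    {"dx": 0, "dy": 0, "dz": 0.04, "spin": 0, "gripper": 0},
    {"dx": 0, "dy": 0, "dz": 0.08, "spin": 0, "gripper": 0},
    {"dx": 0, "dy": 0, "dz": 0.12, "spin": 0, "gripper": 0},
    {"dx": 0, "dy": 0, "dz": 0.157, "spin": 0, "gripper": 0},
    {"dx": 0, "dy": 0, "dz": 0.157, "spin": 0, "gripper": 0}
  ]
}}

```text
time: 3.5
position: [0.4711, 0.0016, 0.096]
orientation: [-0.002, 0.874, 0.487, -0.003]
wrist_force: [-0.3, -0.4, 0.7]
opening: -0.0001
```

>>> {"api": "drive_tool", "payload": {
  "steps": [
    {"dx": 0, "dy": 0.006, "dz": 0, "spin": 0, "gripper": 0},
    {"dx": 0, "dy": 0.012, "dz": 0, "spin": 0, "gripper": 0},
    {"dx": 0, "dy": 0.018, "dz": 0, "spin": 0, "gripper": 0},
    {"dx": 0, "dy": 0.021, "dz": 0, "spin": 0, "gripper": 0},
    {"dx": 0, "dy": 0.024, "dz": 0, "spin": 0, "gripper": 0}
  ]
}}

```text
time: 4.0
position: [0.4952, -0.0113, 0.1002]
orientation: [0.0, 0.874, 0.486, 0.001]
wrist_force: [0.7, 0.5, 0.2]
opening: 0.0002
```

```bash
python3 - <<'E'
from h import *
s=snap('top','top1');a=cv2.imread('pics/top1.png')[145:275,195:330];cv2.imwrite('pics/c1.png',cv2.resize(a,None,fx=4.4,fy=4.4,interpolation=cv2.INTER_CUBIC))
for d in np.arange(.08,.41,.08):
    R=np.array([[np.cos(d),np.sin(d)],[-np.sin(d),np.cos(d)]])
    v=np.array([-.058,-.0195]);print(round(d,2),(R@v-v).round(4))
E
```

```text
0.08 [-0.0014  0.0047]
0.16 [-0.0024  0.0095]
0.24 [-0.003   0.0143]
0.32 [-0.0032  0.0192]
0.4 [-0.003   0.0241]
```

View pics/c1.png

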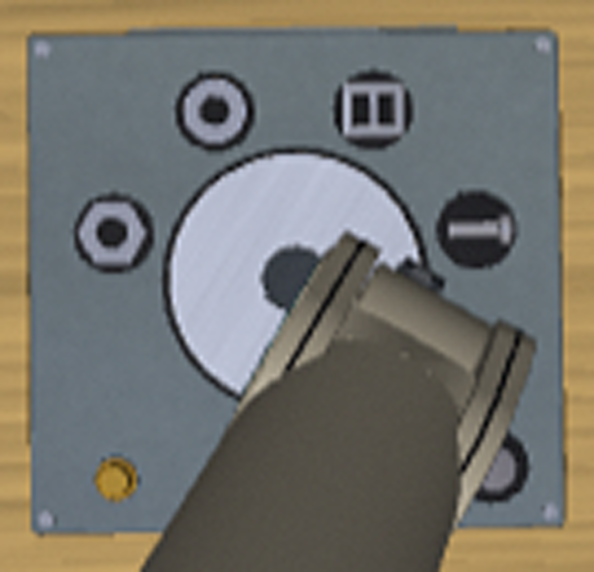

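The arm hides the dial in this view, with the finger now about 3 mm from the tab. I'll push round in arcs of 0.4 rad.

>>> {"api": "drive_tool", "payload": {
  "steps": [
    {"dx": -0.0014, "dy": 0.0047, "dz": 0, "spin": -0.08, "gripper": 0},
    {"dx": -0.0024, "dy": 0.0095, "dz": 0, "spin": -0.16, "gripper": 0},
    {"dx": -0.003, "dy": 0.0143, "dz": 0, "spin": -0.24, "gripper": 0},
    {"dx": -0.0032, "dy": 0.0192, "dz": 0, "spin": -0.32, "gripper": 0},
    {"dx": -0.003, "dy": 0.0241, "dz": 0, "spin": -0.4, "gripper": 0}
  ]
}}

```text
time: 4.55
position: [0.5107, -0.0264, 0.0992]
orientation: [-0.002, 0.759, 0.651, -0.002]
wrist_force: [-5.0, -0.9, 3.0]
opening: 0.0001
```

>>> {"api": "drive_tool", "payload": {
  "steps": [
    {"dx": -0.0014, "dy": 0.0047, "dz": 0, "spin": -0.08, "gripper": 0},
    {"dx": -0.0024, "dy": 0.0095, "dz": 0, "spin": -0.16, "gripper": 0},
    {"dx": -0.003, "dy": 0.0143, "dz": 0, "spin": -0.24, "gripper": 0},
    {"dx": -0.0032, "dy": 0.0192, "dz": 0, "spin": -0.32, "gripper": 0},
    {"dx": -0.003, "dy": 0.0241, "dz": 0, "spin": -0.4, "gripper": 0}
  ]
}}

```text
time: 5.05
position: [0.534, -0.0349, 0.099]
orientation: [-0.002, 0.615, 0.788, -0.002]
wrist_force: [-4.6, -4.0, -0.2]
opening: -0.0003
```

```bash
python3 - <<'E'
from h import *
s=snap('wrist','w2');print(s['fx'],s['cx'],s['cy'],s['extrinsics'].round(3).tolist())
p=telemetry.get_state();d=p['position'][:2]-[.545,.025];print(p['position'],p['wrist_force'],np.hypot(*d),np.degrees(np.arctan2(d[1],d[0])),p['joint_pos'])
E
```

```text
325.19226210127806 278.265000346531 213.77910624300122 [[0.97, -0.236, -0.061, 0.519], [0.244, 0.933, 0.265, 0.032], [-0.005, -0.272, 0.962, 0.217], [0.0, 0.0, 0.0, 1.0]]
[ 0.53522186 -0.03491754  0.0990541 ] [-2.05915449 -3.02978463 -1.54988743] 0.06071015639588708 -99.2685841295696 [-0.12025172  0.71313095  0.20227369  1.96570358 -0.27837332  0.49249717
  0.5294537 ]
```

View pics/w2.png

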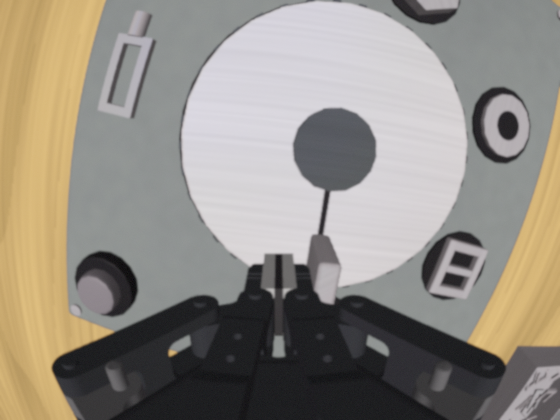

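The wrist view shows the finger beside the tab at (322,265). The pointer line runs from (327,192) to (320,235), the hub is at (334,149) and the buckle at (457,266). Pushing works.

>>> {"api": "drive_tool", "payload": {
  "steps": [
    {"dx": -0.0014, "dy": 0.0047, "dz": 0, "spin": -0.08, "gripper": 0},
    {"dx": -0.0024, "dy": 0.0095, "dz": 0, "spin": -0.16, "gripper": 0},
    {"dx": -0.003, "dy": 0.0143, "dz": 0, "spin": -0.24, "gripper": 0},
    {"dx": -0.0032, "dy": 0.0192, "dz": 0, "spin": -0.32, "gripper": 0},
    {"dx": -0.003, "dy": 0.0241, "dz": 0, "spin": -0.4, "gripper": 0}
  ]
}}

```text
time: 5.6
position: [0.559, -0.0328, 0.0989]
orientation: [-0.001, 0.447, 0.895, -0.002]
wrist_force: [-2.3, -5.5, -0.9]
opening: -0.0
```

>>> {"api": "drive_tool", "payload": {
  "steps": [
    {"dx": -0.0014, "dy": 0.0047, "dz": 0, "spin": -0.08, "gripper": 0},
    {"dx": -0.0024, "dy": 0.0095, "dz": 0, "spin": -0.16, "gripper": 0},
    {"dx": -0.003, "dy": 0.0143, "dz": 0, "spin": -0.24, "gripper": 0},
    {"dx": -0.0032, "dy": 0.0192, "dz": 0, "spin": -0.32, "gripper": 0},
    {"dx": -0.003, "dy": 0.0241, "dz": 0, "spin": -0.4, "gripper": 0}
  ]
}}

```text
time: 6.1
position: [0.5813, -0.0213, 0.0991]
orientation: [-0.0, 0.26, 0.965, -0.002]
wrist_force: [-0.5, -5.6, -1.9]
opening: -0.0
```

```bash
cat >> h.py <<'E'
def whit(s,u,v,z):
    x,y=u-s['cx'],v-s['cy'];q=np.hypot(x,y);t=q/s['fx']
    E=s['extrinsics'];d=E[:3,:3]@np.array([x/q*np.sin(t),-y/q*np.sin(t),-np.cos(t)]);o=E[:3,3];return o+d*(z-o[2])/d[2]
def az(a,b):return np.degrees(np.arctan2(*(b-a)[1::-1]))
E
python3 - <<'E'
from h import *
s=np.load('pics/w2.npz')
h=whit(s,334,149,.068);print('hub',h,'line',az(whit(s,327,192,.061),whit(s,320,235,.061)),'buckle',whit(s,457,266,.054),az(h,whit(s,457,266,.054)))
s=snap('wrist','w3')
p=telemetry.get_state();d=p['position'][:2]-[.545,.025];print(p['position'],p['wrist_force'],np.hypot(*d),np.degrees(np.arctan2(d[1],d[0])),p['joint_pos'])
E
```

```text
hub [0.54566    0.02726131 0.068     ] line -82.76675192638439 buckle [ 0.64403321 -0.01835475  0.054     ] -24.877348146488384
[ 0.58209026 -0.02031153  0.09917915] [ 0.43305351 -4.63077988 -1.27149896] 0.0585561411259402 -50.69757298779916 [-1.66377886e-02  7.43728580e-01  2.99385549e-03  1.83719766e+00
  1.04607494e-03  5.60734634e-01  1.03239471e+00]
```

View pics/w3.png

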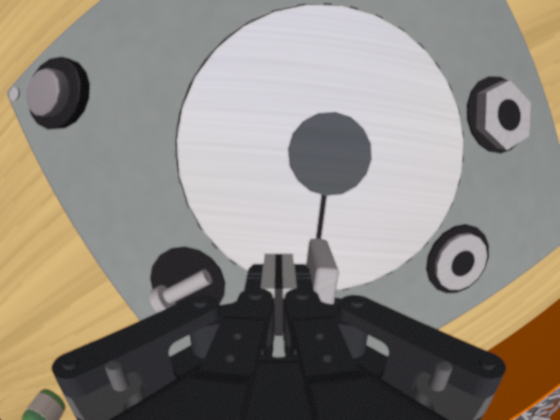

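The line now runs from (324,195) to (319,238). The buckle is hidden behind the gripper.

```bash
python3 - <<'E'
from h import *
s=np.load('pics/w3.npz')
h=whit(s,330,153,.068);print('hub',h,'line',az(whit(s,324,195,.061),whit(s,319,238,.061)),az(h,whit(s,319,238,.061)),az(h,whit(s,324,195,.061)))
for d in (.04,.08,.12,.15,.16):
    R=np.array([[np.cos(d),np.sin(d)],[-np.sin(d),np.cos(d)]])
    v=np.array([-.058,-.0195]);print(round(d,2),(R@v-v).round(4))
E
```

```text
hub [0.545916   0.02718397 0.068     ] line -34.48655722790229 -34.02594254719616 -33.541148255418975
0.04 [-0.0007  0.0023]
0.08 [-0.0014  0.0047]
0.12 [-0.0019  0.0071]
0.15 [-0.0023  0.0089]
0.16 [-0.0024  0.0095]
```

>>> {"api": "drive_tool", "payload": {
  "steps": [
    {"dx": -0.0007, "dy": 0.0023, "dz": 0, "spin": -0.04, "gripper": 0},
    {"dx": -0.0014, "dy": 0.0047, "dz": 0, "spin": -0.08, "gripper": 0},
    {"dx": -0.0019, "dy": 0.0071, "dz": 0, "spin": -0.12, "gripper": 0},
    {"dx": -0.0022, "dy": 0.0086, "dz": 0, "spin": -0.145, "gripper": 0},
    {"dx": -0.0022, "dy": 0.0086, "dz": 0, "spin": -0.145, "gripper": 0}
  ]
}}

```text
time: 6.65
position: [0.5882, -0.0132, 0.0993]
orientation: [0.0, 0.191, 0.982, -0.001]
wrist_force: [0.5, -3.7, -0.1]
opening: -0.0
```

>>> {"api": "drive_tool", "payload": {
  "steps": [
    {"dx": 0, "dy": -0.006, "dz": 0, "spin": 0, "gripper": 0},
    {"dx": 0, "dy": -0.02, "dz": 0, "spin": 0, "gripper": 0},
    {"dx": 0, "dy": -0.03, "dz": -0.02, "spin": 0, "gripper": 0},
    {"dx": 0, "dy": -0.03, "dz": -0.06, "spin": 0, "gripper": 0},
    {"dx": 0, "dy": -0.03, "dz": -0.1, "spin": 0, "gripper": 0}
  ]
}}

```text
time: 7.15
position: [0.5753, -0.0404, 0.1998]
orientation: [-0.001, 0.19, 0.982, 0.0]
wrist_force: [1.1, 0.2, -0.2]
opening: 0.0002
```

```bash
python3 - <<'E'
from h import *
s=snap('wrist','w4')
p=telemetry.get_state();print(p['position'],p['orientation'])
E
```

```text
[ 0.57952794 -0.04036027  0.20680658] [0.00460635 0.19034218 0.98170644 0.00104572]
```

View pics/w4.png

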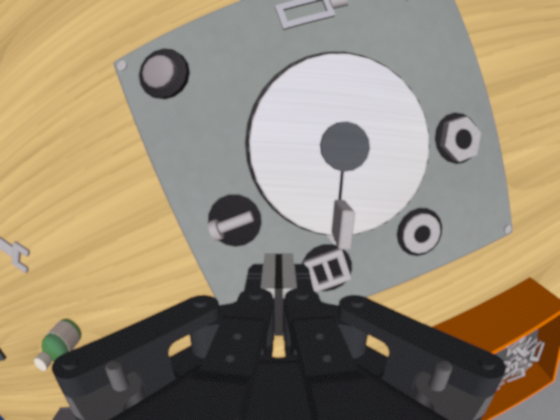

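The buckle is at (327,268), and the line runs from (343,171) to (340,200). The hub is at (345,146) and the enter button top at (161,72).

```bash
python3 - <<'E'
from h import *
s=np.load('pics/w4.npz')
h=whit(s,345,146,.068);dc=whit(s,338.5,143.5,.061);b=whit(s,327,268,.054)
print('hub',h,'disc',dc,'line',az(whit(s,343,171,.061),whit(s,340,200,.061)),az(h,whit(s,340,200,.061)),'buckle',b,az(h,b),np.hypot(*(b-h)[:2]),'enter',whit(s,161,72,.067))
a=cv2.imread('pics/w4.png')[120:300,200:440];cv2.imwrite('pics/w4c.png',cv2.resize(a,None,fx=3.3,fy=3.3,interpolation=cv2.INTER_CUBIC))
E
```

```text
hub [0.54626126 0.027213   0.068     ] disc [0.54347843 0.02412787 0.061     ] line -25.48323947782749 -23.256641931039407 buckle [ 0.64456219 -0.02084531  0.054     ] -26.053533358220303 0.10941972219844909 enter [ 0.43514574 -0.08378702  0.067     ]
```

View pics/w4c.png

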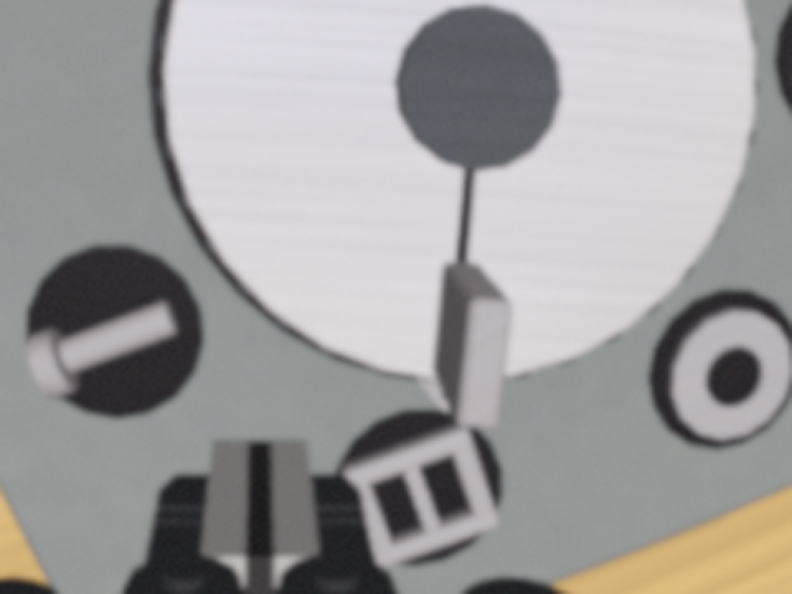

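>>> {"api": "drive_tool", "payload": {
  "steps": [
    {"dx": 0.028, "dy": -0.024, "dz": 0, "spin": 0, "gripper": 0},
    {"dx": 0.057, "dy": -0.047, "dz": 0, "spin": 0, "gripper": 0},
    {"dx": 0.085, "dy": -0.071, "dz": 0, "spin": 0, "gripper": 0},
    {"dx": 0.114, "dy": -0.095, "dz": 0, "spin": 0, "gripper": 0},
    {"dx": 0.114, "dy": -0.095, "dz": 0, "spin": 0, "gripper": 0}
  ]
}}

```text
time: 7.7
position: [0.4289, -0.0871, 0.199]
orientation: [-0.003, 0.192, 0.981, -0.001]
wrist_force: [0.3, -0.2, 0.1]
opening: -0.0003
```

```bash
python3 - <<'E'
from h import *
s=snap('top','top5');p=telemetry.get_state();print(p['position'],p['wrist_force'])
a=cv2.imread('pics/top5.png')[145:275,195:330];cv2.imwrite('pics/c5.png',cv2.resize(a,None,fx=4.4,fy=4.4,interpolation=cv2.INTER_CUBIC))
E
```

```text
[ 0.43269294 -0.08634958  0.19940434] [0.54898745 0.80119426 0.6290372 ]
```

View pics/c5.png

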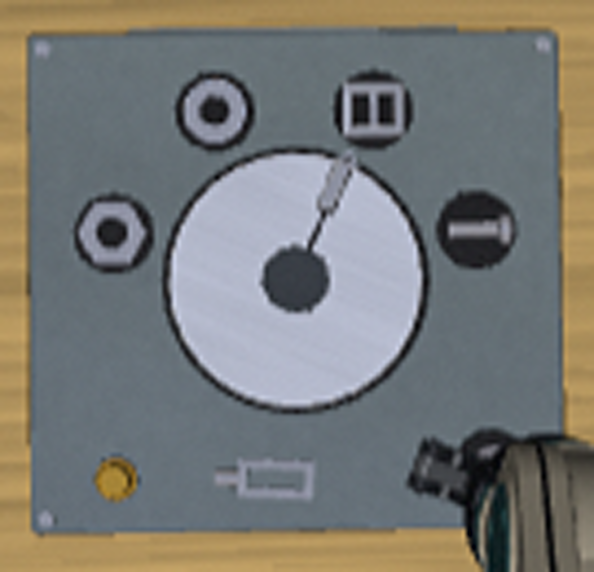

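The line and nose point about 23° right of up in the picture, and the buckle lies at about 24.4°. That is well within tolerance, so I'll press enter.

>>> {"api": "drive_tool", "payload": {
  "steps": [
    {"dx": 0, "dy": 0, "dz": 0.035, "spin": 0, "gripper": 0},
    {"dx": 0, "dy": 0, "dz": 0.07, "spin": 0, "gripper": 0},
    {"dx": 0, "dy": 0, "dz": 0.098, "spin": 0, "gripper": 0},
    {"dx": 0, "dy": 0, "dz": 0.1, "spin": 0, "gripper": 0},
    {"dx": 0, "dy": 0, "dz": 0.1, "spin": 0, "gripper": 0}
  ]
}}

```text
time: 8.25
position: [0.436, -0.0851, 0.0991]
orientation: [-0.0, 0.19, 0.982, 0.0]
wrist_force: [0.0, 1.2, 0.4]
opening: 0.0002
```

>>> {"api": "drive_tool", "payload": {
  "steps": [
    {"dx": 0, "dy": 0, "dz": 0.003, "spin": 0, "gripper": 0},
    {"dx": 0, "dy": 0, "dz": 0.006, "spin": 0, "gripper": 0},
    {"dx": 0, "dy": 0, "dz": 0.009, "spin": 0, "gripper": 0},
    {"dx": 0, "dy": 0, "dz": 0.012, "spin": 0, "gripper": 0},
    {"dx": 0, "dy": 0, "dz": 0.012, "spin": 0, "gripper": 0}
  ]
}}

```text
time: 8.75
position: [0.4365, -0.0855, 0.0875]
orientation: [0.001, 0.19, 0.982, 0.0]
wrist_force: [0.9, -0.9, 3.1]
opening: 0.0001
```

>>> {"api": "drive_tool", "payload": {
  "steps": [
    {"dx": 0, "dy": 0, "dz": 0.001, "spin": 0, "gripper": 0},
    {"dx": 0, "dy": 0, "dz": 0.002, "spin": 0, "gripper": 0},
    {"dx": 0, "dy": 0, "dz": 0.003, "spin": 0, "gripper": 0},
    {"dx": 0, "dy": 0, "dz": 0.003, "spin": 0, "gripper": 0}
  ]
}}

```text
time: 9.15
position: [0.4365, -0.0855, 0.0857]
orientation: [0.001, 0.19, 0.982, 0.0]
wrist_force: [-0.1, 0.4, 20.6]
opening: 0.0001
```

The force rose to 20.6 N with the tip at 61 mm, so the button is on its stop. I'll back off.

>>> {"api": "drive_tool", "payload": {
  "steps": [
    {"dx": 0, "dy": 0, "dz": -0.01, "spin": 0, "gripper": 0},
    {"dx": 0, "dy": 0, "dz": -0.04, "spin": 0, "gripper": 0},
    {"dx": 0, "dy": 0, "dz": -0.08, "spin": 0, "gripper": 0},
    {"dx": 0, "dy": 0, "dz": -0.12, "spin": 0, "gripper": 0},
    {"dx": 0, "dy": 0, "dz": -0.12, "spin": 0, "gripper": 0}
  ]
}}

```text
time: 9.65
position: [0.4376, -0.0858, 0.2082]
orientation: [0.004, 0.19, 0.982, 0.0]
wrist_force: [1.0, 0.6, -0.3]
opening: -0.0003
```

```bash
python3 - <<'E'
from h import *
s=snap('top','top6');p=telemetry.get_state();print(p['position'],p['wrist_force'],p['time'])
a=cv2.imread('pics/top6.png');b=cv2.imread('pics/top5.png')
d=cv2.absdiff(a,b).max(2)[145:235,195:330];print('diff in dial/tags region',d.max(),(d>30).sum())
cv2.imwrite('pics/t6.png',a)
E
```

```text
[ 0.43636993 -0.08566638  0.20627341] [-0.33337609 -0.04280164 -0.05094172] 9.7
diff in dial/tags region 8 0
```

View pics/t6.png

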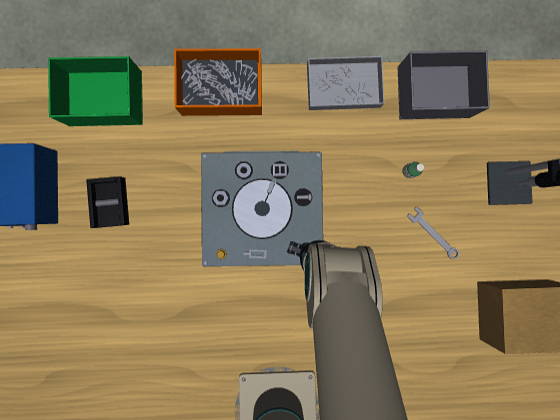

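The pointer is still on the buckle at (280,170), the loose things have not moved, and the tool is clear.

```bash
python3 -c "from workcell import close_job; print(close_job())"
```

```text
the job is handed in; nothing more can be done
None
```

I pushed the dial's tab anticlockwise through about 97° with the closed fingertips against its side, until the pointer lay on the buckle. Then I pressed the enter button down to its stop and lifted clear. The job was handed in at about 9.7 s of the 51 s allowed.

**Pointer:** in the top view the pointer sits about 1.5° short of the buckle's direction. The wrist view gave between 0.5° and 3°. These readings disagree slightly, but both are well inside the 7° tolerance.

**Button:** the fingertip reached 61 mm above the bench, and the force rose to 20.6 N, so the button was on its stop. I did not see it come back up, because the arm hid it in the last picture. The force reading was back near zero after I lifted away.

**Everything else:** the dial did not move between the pictures taken before and after the press. The loose things look to be where they started, and the tool touches nothing.

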